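# Recap the tester marker in its dock

## Task

A customer left the chunky tester marker uncapped, nib down, in the pen organiser. Pull it up out of its well and push it nib first into its own cap, the wide one set mouth up in the wooden tester dock, right through the click until the barrel sits fully home on the cap's rim; finish with the marker still gripped and pressed firmly down, without letting go. Leave the other things on the table where they are.

Things in the scene. Friction and masses are not known exactly. Their poses are not given: they have to be found in the camera images.
- marker: chunky round poster marker, white barrel, uncapped, 140 mm long, about 40 g, standing nib down in a well of the organiser, leaning a few degrees (up to about 6). Origin at the end of the nib, z along its axis from the nib up to the tail; its turn about z does not matter. Barrel 24 mm diameter, from the shoulder at 30 mm to the tail at 140 mm
- marker_shoulder (a point): centre of the marker's flat shoulder, where the barrel begins, 30 mm from the nib's end; comes to rest on the cap's rim. Below it (distances from the nib's end): nib 6.6 mm diameter to 7 mm, neck 9 to 13 mm diameter to 13 mm, a cone widening to the snap bead, 18 mm diameter at 19 to 21 mm, then narrowing to a 13.6 mm neck from 24 to 30 mm. Same axes as the marker
- marker_tail (a point): centre of the marker's flat tail end, 140 mm from the nib's end. It is the highest thing in the organiser: about 144 mm above the table, some 35 mm above the tops of the glue stick and the highlighter
- organiser: black pen organiser, fixed to the table: three square wells in a row along its y, 32 mm wide inside, centres at y = -36, 0 and 36 mm, floor 4 mm and rims 90 mm above the table, walls 4 mm; on its -x side a low tray, 50 mm deep and 26 mm tall. Origin under the middle well, z up. The marker, the glue stick and the highlighter stand one in each well, in any order
- dock: wooden tester dock, fixed to the table: block 64 x 176 mm (x by y), 42 mm tall, three grey caps set mouth up in a row along its y, rims 54 mm above the table: at y = +52 mm the marker's cap (the wide one), at 0 an empty slim cap 15.6 mm across, at -52 mm a slim cap with a thin pen in it, reaching 124 mm above the table. Origin at the centre of the underside, z up
- cap: the marker's cap, fixed in the dock, mouth up: 26 mm outside, bore 20.8 mm, inside 36 mm deep; origin at its foot, 38 mm below its rim. Four springy snap lugs in the bore, 4.5 mm below the rim, leave 14.6 mm between them and give way to the marker's bead
- cap_mouth (a point): centre of the wide cap's mouth, level with its rim, 54 mm above the table; z up out of the cap. The push rises to about 9 N (5 to 14 N) while the shoulder is 11 to 5 mm above the rim, drops to nothing as the bead clicks past the lugs, which even draw it in a little, and rises again at the hard stop, shoulder on rim
- glue_stick: white glue stick, round, 26 mm diameter, 98 mm tall, standing in one of the organiser's wells; origin under its foot, z up
- highlighter: flat capped highlighter pen, 17 x 25 mm, 104 mm tall, standing in one of the organiser's wells; origin under its foot, z up
- stapler: desk stapler, about 135 x 34 x 60 mm; origin at the centre of its underside, long axis x
- sharpener: small metal desk sharpener, 55 x 32 x 36 mm; origin at the centre of its underside
Things that resemble listed ones, but are neither listed nor needed, are in the scene too. What is shaped like the marker but turquoise is not meant.

How it is judged:
By the outcome, as a careful person would: the job done as asked, in the order asked, and still so for the second after the job is handed in, while the arm keeps its last pose, push and grip.
It also fails if it takes over 58 s, if anything falls off the work surface, if the arm or the gripper's body presses on something with over 40 N, if the wrist force passes 120 N, or if a joint passes its speed limit or range.

## Robot

A 6-joint arm with a two-finger parallel gripper is mounted at the origin on the work surface. World frame = base frame: x ahead of the robot, y to its left, z up, the work surface at z = 0. Lengths are in m, angles in degrees, forces in N, time in s.
With the tool pointing down it reaches from about 0.375 to 0.9 m from the base axis. Payload 3.1 kg.
Tool frame: the origin (TCP) lies between the finger pads, 19 mm behind the fingertips; this is the grasp point; z points along the fingers, y is the line along which they close (so a half turn about z gives the same grasp; the last joint's range is limited). The gripper opens to 87 mm and grips with 3 to 60 N. Pads are 19 mm wide; open, the fingers measure 117 mm over their backs; the gripper's body (75 mm by 190 mm) begins 51 mm behind the grasp point.
Start: joints at [62.424, 30.224, 82.088, -0, 67.689, -10.227], TCP at [0.186, 0.597, 0.241] pointing down, gripper open.
Joint ranges: [-176.69, 176.69], [-43.24, 126.21], [12.49, 139.97], [-82, 262], [0, 151.66], [-163.58, 163.58]. Speed limits (degrees/s): [159.86, 159.86, 180, 180, 180, 180].

## Interface

Orientations are given as a 3x3 rotation matrix whose columns are the frame's x, y, z axes.
In Python, from rig import * gives the robot as it stands.
- The arm moves only by the tool jog_arm, never from a script. Its arguments are lists of equal length, an entry for each row: "delta_pos": the shift along the world's x, y, z in cm, a list of three; "turn": the turn about the world's z in degrees; "grip": the closure, from 0 (fully open) to 1 (shut). In form: {"delta_pos": [[x, y, z], ...], "turn": [turn, ...], "grip": [grip, ...]}. A call has 1 to 12 rows; each row is the pose to reach, as a shift and turn from the pose commanded when the call began; what a row does not reach only later rows make up. A row lasts 1/8 s, in which the tool goes at most 62.5 mm and 10.7 degrees, less where a joint would pass 70% of its speed; a pose out of reach is approached as far as the arm can. A call with a gripper value outside its range is refused whole. The fingers move at their own pace and stop on an object; the grip force is fixed at half the most. Time passes only in rows, so rows that repeat a pose let the fingers close. It gives the time, the measured TCP pose, the force, the opening and the grip force at its end, in the units of the state.
- read_state(): the state, without advancing time (a new reading comes with each control period).
- capture(name): name is "scene" or "top"; returns a dict with "color" (400x640x3 uint8, blue, green, red), "fovy" (degrees; the focal length in pixels is half the picture's height over the tangent of half this angle, whatever the lens; pixels are square), "cx", "cy" (the principal point, pixels), "k1" (the pictures are not rectified: a ray, as slopes to the right and down, at radius r is drawn at 1 + k1 r^2 times it, then the intrinsics apply), "camera_from_world" (4x4, takes a point from world to camera coordinates). Camera axes: x right, y up, looking along -z (the intrinsics and any distortion apply to the point x, -y, -z); pixel columns grow to the right and rows downward; lengths in m; the calibration is good to about 2 mm. A picture is of the moment at which its call begins. There is no depth.
- hand_in(): hands the job in; it is judged then, once.
The state is a dict: "time_s": time; "joint_positions": joint angles; "qvel": joint speeds; "tau": joint torques, N m; "position": TCP position; "tcp_rot": TCP orientation; "force": force on the tool from outside, world axes, zero at the start; "moment": the same for the moment, N m; "opening": opening from 0.0 (shut) to 1.0 (fully open); "grasp_force": force on a finger pad.
Only numpy, scipy, OpenCV 4.12 (cv2) and the standard library are available. Lean on these libraries where they do the work, as an engineer would, in place of code of your own. Each camera call takes 0.05 s, during which the arm holds its last target. There are 200 camera calls.

## Working session

There is one attempt and no reset: what is moved stays moved. The work goes in short steps, Python scripts to look and compute and a tool call to move; the robot and the scene stay as the last step left them, time stands still between calls to the robot, and variables do not carry over. Pictures are saved under pics/ and viewed, at most 10 in all, crops included, and the job is handed in when it is done.

Besides the shell and the picture viewer there is one more tool, called as a command line: name --pt "numbers of a row" for each row, then --argument value for the rest. jog_arm: Moves the arm, as the interface text tells. Its arguments: {"type":"object","properties":{"delta_pos":{"type":"array"},"turn":{"type":"array"},"grip":{"type":"array"}},"required":["delta_pos","turn","grip"]}

```bash
mkdir -p pics
cat > h.py <<'E'
from rig import *
import numpy as np, cv2
def K(c):
    h,w=c["color"].shape[:2]; f=h/2/np.tan(np.radians(c["fovy"])/2)
    return np.array([[f,0,c["cx"]],[0,f,c["cy"]],[0,0,1]]),np.array([c["k1"],0,0,0,0.])
def ray(c,uv):
    k,d=K(c); p=cv2.undistortPoints(np.array([[uv]],float),k,d)[0,0]
    T=np.array(c["camera_from_world"]); R=T[:3,:3]
    return -R.T@T[:3,3], R.T@np.array([p[0],-p[1],-1])
def atz(c,uv,z):
    o,v=ray(c,uv); return o+v*(z-o[2])/v[2]
def proj(c,P):
    k,d=K(c); T=np.array(c["camera_from_world"]); F=np.diag([1,-1,-1])
    q=(F@(T[:3,:3]@np.atleast_2d(P).T+T[:3,3:])).T
    return cv2.projectPoints(q,np.zeros(3),np.zeros(3),k,d)[0][:,0]
E
python3 - <<'E'
from h import *
for n in("scene","top"):
    c=capture(n); cv2.imwrite(f"pics/{n}0.png",c["color"]); print(n,c["fovy"],c["k1"],ray(c,(320,200)))
s=read_state();print(s["time_s"],s["position"],s["force"],s["tcp_rot"])
E
```

```text
scene 54.180546168254956 -0.08644887489663804 (array([1.01543003, 0.43483544, 0.7266002 ]), array([-0.6132835 , -0.3973912 , -0.68271557]))
top 50.122385791543465 -0.04047285933001372 (array([0.21639109, 0.06203477, 1.31655509]), array([ 0.1969774 ,  0.02144403, -0.98026513]))
0.1 [0.18605081 0.59603425 0.2403603 ] [-0.05656933 -0.39622216 -0.16768416] [[-9.54503985e-01  2.98196753e-01 -9.15870770e-04]
 [ 2.98197932e-01  9.54502550e-01 -1.69581613e-03]
 [ 3.68514122e-04 -1.89177402e-03 -9.99998143e-01]]
```

View pics/scene0.png

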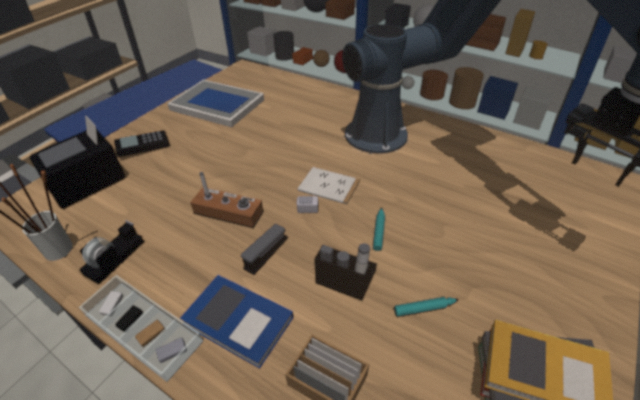

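View pics/top0.png

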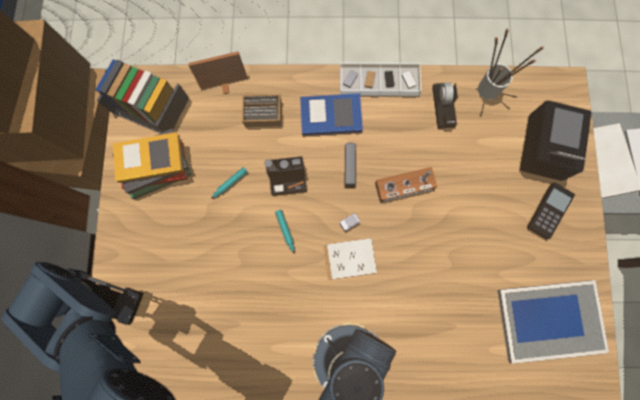

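The organiser is at about (345,270) in the scene picture and (286,175) in the top one. The dock is at (228,203) and (406,183). I'll enlarge both.

Run:
```python
from h import *
a=cv2.imread("pics/scene0.png");b=cv2.imread("pics/top0.png")
def cr(i,x,y,w,h): return cv2.resize(i[y:y+h,x:x+w],(400,300),interpolation=cv2.INTER_CUBIC)
o=np.vstack([np.hstack([cr(a,305,232,80,60+8-8),cr(a,184,165,80,60)]),np.hstack([cr(b,250,145,80,60),cr(b,366,153,80,60)])])
cv2.imwrite("pics/crops.png",o)
```

```text
(no output)
```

View pics/crops.png

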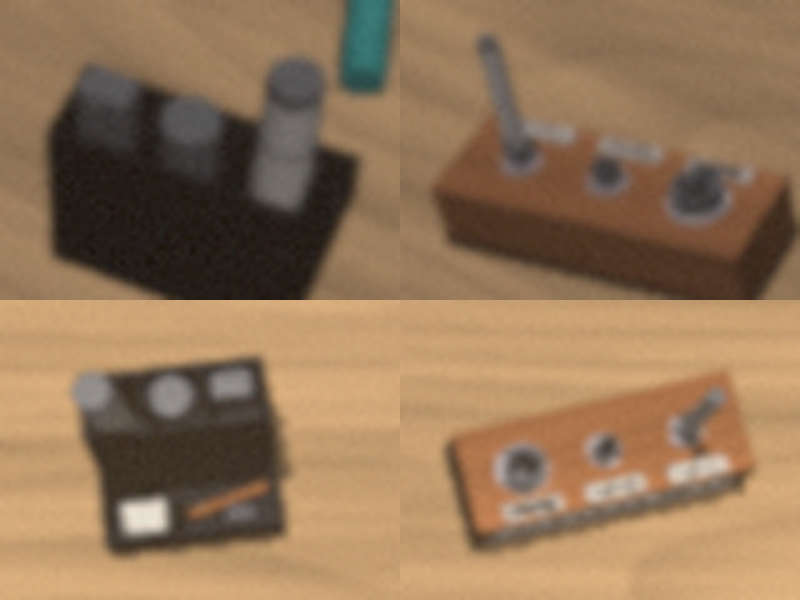

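Run:
```python
from h import *
s=capture("scene");t=capture("top")
def tri(a,b):
    o1,v1=ray(s,a);o2,v2=ray(t,b)
    x=np.linalg.lstsq(np.c_[v1,-v2],o2-o1,rcond=None)[0];p,q=o1+v1*x[0],o2+v2*x[1]
    return (p+q)/2,p-q
sc=lambda u,v,x,y:(x+u/5-.4,y+v/5-.4)
ms,mt=sc(296,80,305,232),sc(93,91,250,145)
cs,ct=sc(297,195,184,165),sc(122,168,366,153)
print("tail",tri(ms,mt),atz(s,ms,.144),atz(t,mt,.144))
print("cap",tri(cs,ct),atz(s,cs,.054),atz(t,ct,.054))
for u,v in((262,58),(275,115),(90,132)): print("rim",atz(t,sc(u,v,250,145),.09))
print("glue",atz(t,sc(170,96,250,145),.102),"hl",atz(t,sc(232,84,250,145),.108))
for u,v in((204,150),(286,132)): print("slim",atz(t,sc(u,v,366,153),.054))
print("pen",atz(t,sc(313,97,366,153),.124))
for u,v in((50,140),(328,70),(75,233),(350,165)): print("dockcorner",atz(t,sc(u,v,366,153),.042))
# marker barrel centre at rim level, seen in scene
print("barrel@rim scene",atz(s,sc(283,165,305,232),.105))
```

```text
tail (array([0.55989887, 0.23788837, 0.14010833]), array([-5.34627075e-04,  1.18178630e-03,  1.98320923e-05])) [0.56264836 0.23977889 0.144     ] [0.55902609 0.23671624 0.144     ]
cap (array([ 0.51619983, -0.1226517 ,  0.0456871 ]), array([-0.00028885,  0.00041613, -0.00012872])) [ 0.52219862 -0.11558809  0.054     ] [ 0.51439731 -0.12165965  0.054     ]
rim [0.59586441 0.14423061 0.09      ]
rim [0.56065985 0.13579195 0.09      ]
rim [0.5495138  0.24565855 0.09      ]
glue [0.56850158 0.19729389 0.102     ] hl [0.5742946  0.16034352 0.108     ]
slim [ 0.52600469 -0.17157195  0.054     ]
slim [ 0.53766031 -0.22168455  0.054     ]
pen [ 0.54072606 -0.22220926  0.124     ]
dockcorner [ 0.53447971 -0.07966025  0.042     ]
dockcorner [ 0.58031218 -0.25164276  0.042     ]
dockcorner [ 0.47647391 -0.09411251  0.042     ]
dockcorner [ 0.52027401 -0.26285564  0.042     ]
barrel@rim scene [0.57395751 0.24259356 0.105     ]
```

```bash
cat > ov.py <<'E'
from h import *
def big(c,P,w,h,k=10):
    u,v=proj(c,P)[0]; x,y=int(u-w/2),int(v-h/2)
    i=cv2.resize(c["color"][y:y+h,x:x+w],(w*k,h*k),interpolation=cv2.INTER_CUBIC)
    i=cv2.convertScaleAbs(i,alpha=1.5,beta=20)
    return i,lambda P:np.round(((proj(c,P)-[x,y]+.5)*k)-.5).astype(np.int32)
def draw(i,f,P,col,closed=True): cv2.polylines(i,[f(np.array(P))],closed,col,1)
def circ(p,r,z=None): 
    a=np.linspace(0,2*np.pi,40); return [[p[0]+r*np.cos(t),p[1]+r*np.sin(t),p[2]] for t in a]
def place(o,yaw,pts):
    a=np.radians(yaw);R=np.array([[np.cos(a),-np.sin(a),0],[np.sin(a),np.cos(a),0],[0,0,1]]);return (R@np.array(pts,float).T).T+[o[0],o[1],0]
def rect(x0,x1,y0,y1,z): return [[x0,y0,z],[x1,y0,z],[x1,y1,z],[x0,y1,z]]
E
cat > o1.py <<'E'
from ov import *
o,yaw=(.575,.193),7; tail=np.array([.560,.2375,.144])
ims=[]
for n in("scene","top"):
    c=capture(n); i,f=big(c,[.572,.2,.1],40,30 if n=="top" else 30)
    i,f=big(c,[.567,.215,.1],40,30)
    draw(i,f,place(o,yaw,rect(-.02,.02,-.056,.056,.09)),(0,255,255))
    for y in(-.036,0,.036): draw(i,f,place(o,yaw,rect(-.016,.016,y-.016,y+.016,.09)),(0,200,0))
    draw(i,f,circ(tail,.012),(0,0,255)); draw(i,f,circ(tail-[0,0,.05],.012),(255,0,255))
    ims.append(i)
    i2,g=big(c,[.514,-.1215,.054],40,30)
    draw(i2,g,circ([.5143,-.1215,.054],.013),(0,0,255)); draw(i2,g,circ([.526,-.1716,.054],.0095),(0,255,0));draw(i2,g,circ([.5143,-.1215,.054],.0104),(0,255,255))
    ims.append(i2)
m=np.vstack([np.hstack(ims[:2]),np.hstack(ims[2:])])
print(m.shape);cv2.imwrite("pics/ov1.png",m)
E
python3 o1.py
```

```text
(600, 800, 3)
```

View pics/ov1.png

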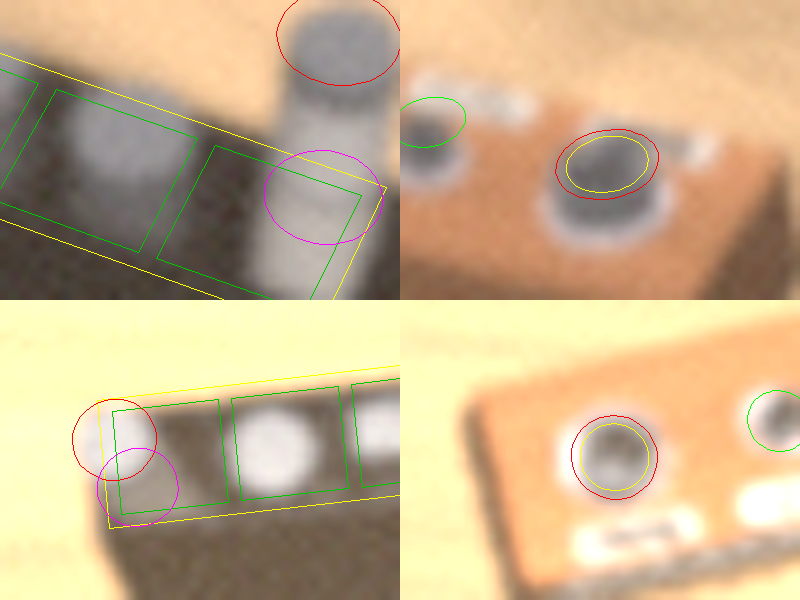

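The cap model matches in both views: rim at about (607,160) and (615,457) in the overlay. The marker's tail is at about (343,47) and (118,440). It leans roughly 5° towards (-0.77, 0.64), so I'll close the fingers along that direction so the pads straighten it.

jog_arm --pt "37.5 -36 0" --pt "37.5 -36 0" --pt "37.5 -36 0" --pt "37.5 -36 0" --pt "37.5 -36 0" --pt "37.5 -36 0" --pt "37.5 -36 0" --pt "37.5 -36 0" --pt "37.5 -36 0" --pt "37.5 -36 0" --pt "37.5 -36 0" --pt "37.5 -36 0" --turn '[-112.7,-112.7,-112.7,-112.7,-112.7,-112.7,-112.7,-112.7,-112.7,-112.7,-112.7,-112.7]' --grip '[0,0,0,0,0,0,0,0,0,0,0,0]'

```text
time_s: 1.8
position: [0.5613, 0.2364, 0.2411]
tcp_rot: [[0.643, 0.766, -0.0], [0.766, -0.643, -0.0], [-0.0, -0.0, -1.0]]
force: [-0.2, -0.1, -0.7]
opening: 1.001
grasp_force: 0.0
```

```bash
cat > o2.py <<'E'
from ov import *
import sys
T=read_state(); p=np.array(T["position"]); R=np.array(T["tcp_rot"]); print(T["time_s"],p,R[:,1],T["joint_positions"],T["force"])
ims=[]
tail=np.array([.560,.2375,.144]); ax=np.array([-.067,.056,1])
for n in("scene","top"):
    c=capture(n); i,f=big(c,[.565,.215,.14],40,60)
    draw(i,f,circ(tail,.012),(0,0,255)); draw(i,f,circ(tail-ax*.05,.012),(255,0,255))
    draw(i,f,[p-.05*R[:,1],p+.05*R[:,1]],(255,0,0),False)
    ims.append(i)
cv2.imwrite(sys.argv[1],np.hstack(ims))
E
python3 o2.py pics/g1.png
```

```text
1.8 [0.56133302 0.23637932 0.24114943] [ 7.66050096e-01 -6.42780854e-01 -1.57459332e-04] [1.23352591e+01 2.89954758e+01 8.44608708e+01 8.40921115e-04
 6.65574183e+01 5.23344190e+01] [-0.18450059 -0.0963358  -0.69915998]
```

View pics/g1.png

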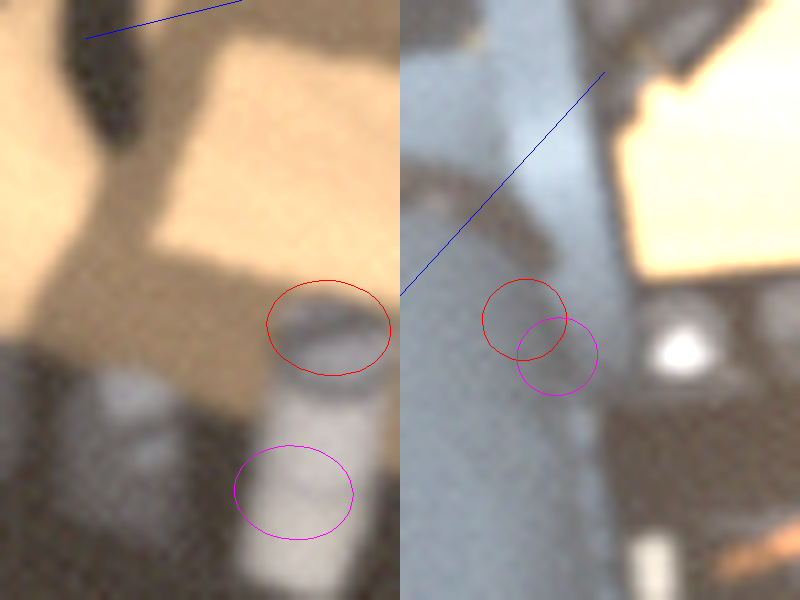

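The scene view shows less sideways lean than I assumed: tail at about (331,335), lower barrel at (290,590). I'll fit the axis numerically on both views.

```bash
cat > fit.py <<'E'
from ov import *
from scipy.optimize import minimize
S=4
def prep(n,foc,w,h):
    c=capture(n); img=cv2.imread(f"pics/{n}0.png").astype(float)
    u,v=proj(c,foc)[0]; x,y=int(u-w/2),int(v-h/2)
    a=img[y:y+h,x:x+w]; mx,mn=a.max(2),a.min(2)
    m=np.clip(1-(mx-mn)/(mx+1)/.25,0,1)*np.clip((mx-55)/50,0,1)
    return c,x,y,w,h,m
V=[prep("scene",[.565,.235,.115],22,30),prep("top",[.563,.234,.125],20,20)]
def hull(c,x,y,w,h,tail,ax,zl):
    lo=tail+ax*(zl-tail[2]); pts=np.r_[np.array(circ(tail,.012)),np.array(circ(lo,.012))]
    q=(proj(c,pts)-[x,y]+.5)*S*16-8
    k=np.zeros((h*S,w*S),np.uint8); cv2.fillConvexPoly(k,cv2.convexHull(np.round(q).astype(np.int32).reshape(-1,1,2)),255,shift=4)
    return cv2.GaussianBlur(cv2.resize(k,(w,h),interpolation=cv2.INTER_AREA)/255.,(0,0),.8)
def cost(p,show=False):
    tail=np.array([p[0],p[1],.144]);ax=np.array([p[2],p[3],1]);e=0
    for i,(c,x,y,w,h,m) in enumerate(V):
        k=hull(c,x,y,w,h,tail,ax,.09)
        W=np.ones_like(k); yy=proj(c,tail-ax*.042)[0]-[x,y]
        W[int(yy[1]):]=0                                  # ignore below the rim
        if i==1: W[:, int(proj(c,tail)[0][0]-x+9):]=0     # ignore the glue stick
        else: W[:, :int(proj(c,tail)[0][0]-x-9)]=0
        A=np.c_[k.ravel(),np.ones(k.size)]*np.sqrt(W.ravel())[:,None]; b=m.ravel()*np.sqrt(W.ravel())
        r=b-A@np.linalg.lstsq(A,b,rcond=None)[0]; e+=r@r/(W*(m-m.mean())**2).sum()
    return e+((p[2]**2+p[3]**2)>.0121)*.3
best=[]
for lx in(-.08,-.03,.03,.08):
  for ly in(-.08,-.03,.03,.08):
    x0=np.array([.560,.2375,lx,ly]); sim=np.r_[[x0],x0+np.diag([.004,.004,.03,.03])]
    r=minimize(cost,x0,method="Nelder-Mead",options=dict(initial_simplex=sim,maxiter=250)); best.append((r.fun,*r.x))
for b in sorted(best)[:6]: print(np.round(b,4), np.degrees(np.hypot(b[3],b[4])), np.degrees(np.arctan2(b[4],b[3])))
E
python3 fit.py
```

```text
[ 0.5758  0.5589  0.2367 -0.0653 -0.0562] 4.934096366467578 -139.29128016327576
[ 0.5834  0.5597  0.2366 -0.0245 -0.0599] 3.7102939801332906 -112.22449980483144
[ 0.5837  0.5587  0.2373 -0.0764 -0.0395] 4.92914913379645 -152.64018591851894
[ 0.5854  0.5605  0.2368  0.017  -0.0538] 3.2322238488159227 -72.50390420575812
[ 0.5896  0.5611  0.2371  0.0468 -0.0308] 3.2108486008021133 -33.358174996100644
[ 0.5926  0.561   0.2371  0.0581 -0.0358] 3.908465956353858 -31.646963589256078
```

The view-direction lean is weakly determined. Both pictures and the well geometry agree on a lean mostly towards -x, so I'll close the fingers along about 10° azimuth, which also clears the neighbours.

jog_arm --pt "0 0.05 -1" --pt "0 0.05 -2" --pt "0 0.05 -3" --pt "0 0.05 -4" --pt "0 0.05 -5" --pt "0 0.05 -7" --pt "0 0.05 -9" --pt "0 0.05 -10.5" --pt "0 0.05 -11.8" --pt "0 0.05 -11.8" --turn '[10,20,30,40,50,50,50,50,50,50]' --grip '[0,0,0,0,0,0,0,0,0,0]'

```text
time_s: 3.25
position: [0.5607, 0.2369, 0.1223]
tcp_rot: [[-0.173, 0.985, -0.002], [0.985, 0.173, -0.0], [-0.0, -0.002, -1.0]]
force: [-0.3, 0.4, -0.3]
opening: 0.998
grasp_force: 0.0
```

jog_arm --pt "0 0 0" --pt "0 0 0" --pt "0 0 0" --pt "0 0 0" --pt "0 0 0" --pt "0 0 0" --pt "0 0 0" --pt "0 0 0" --pt "0 0 0" --pt "0 0 0" --turn '[0,0,0,0,0,0,0,0,0,0]' --grip '[0.2,0.4,0.5,0.6,0.8,1,1,1,1,1]'

```text
time_s: 4.5
position: [0.5625, 0.2372, 0.1235]
tcp_rot: [[-0.173, 0.985, 0.003], [0.985, 0.173, 0.001], [0.0, 0.003, -1.0]]
force: [4.4, 0.5, -2.1]
opening: 0.264
grasp_force: 29.8
```

jog_arm --pt "0 0 0.5" --pt "0 0 1.5" --pt "0 0 3" --pt "0 0 5" --pt "0 0 7" --pt "0 0 9" --pt "0 0 11" --pt "0 0 13" --pt "0 0 14" --pt "0 0 14" --pt "0 0 14" --pt "0 0 14" --turn '[0,0,0,0,0,0,0,0,0,0,0,0]' --grip '[1,1,1,1,1,1,1,1,1,1,1,1]'

```text
time_s: 6.0
position: [0.5606, 0.2369, 0.2622]
tcp_rot: [[-0.173, 0.985, -0.002], [0.985, 0.173, -0.001], [-0.0, -0.003, -1.0]]
force: [-0.2, -0.1, -0.8]
opening: 0.266
grasp_force: 29.8
```

```bash
cat > o3.py <<'E'
from ov import *
import sys
T=read_state(); p=np.array(T["position"]); R=np.array(T["tcp_rot"]); print(T["time_s"],p,T["force"],T["opening"])
tl=float(sys.argv[2]); P=p+[0,0,tl]; ims=[]   # tail height above TCP
for n in("scene","top"):
    c=capture(n); i,f=big(c,p-[0,0,.06],50,75,8)
    for d,r in((0,.012),(.11,.012),(.12,.009),(.14,.0033)): draw(i,f,circ(P-[0,0,d],r),(0,0,255))
    draw(i,f,[P,P-[0,0,.14]],(255,0,0),False); ims.append(i)
cv2.imwrite(sys.argv[1],np.hstack(ims))
E
python3 o3.py pics/h1.png .021
```

```text
6.0 [0.56062283 0.23689119 0.26222495] [-0.23091819 -0.13255073 -0.83988029] 0.2657651045077261
```

View pics/h1.png

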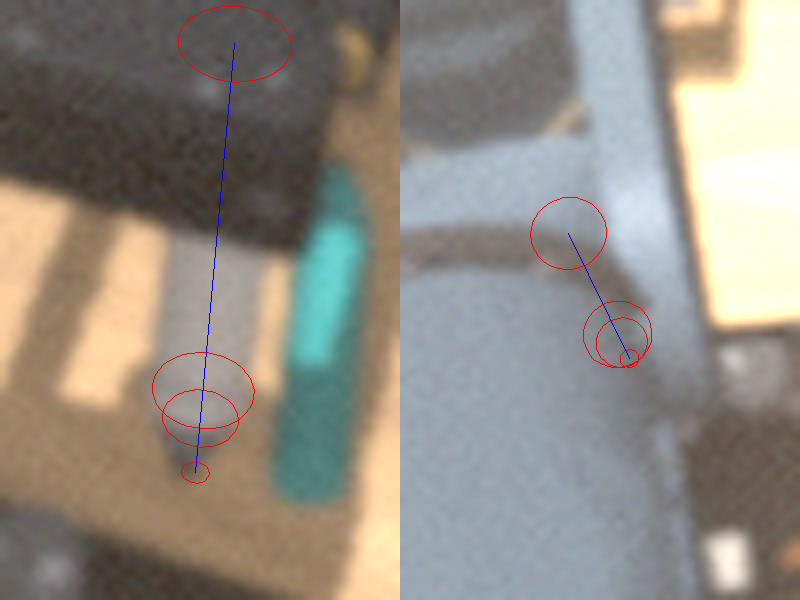

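The marker hangs straight: shoulder at about (201,395), nib (187,465) against predicted (195,472). Next I'll refine the cap from its collar ring and move over it.

Run:
```python
from ov import *
P=[.514,-.1215,.054]; c={n:capture(n) for n in("scene","top")}
def px(n,u,v):
    a,b=proj(c[n],P)[0]; return (int(a-20)+(u+.5)/10-.5,int(b-15)+(v+.5)/10-.5)
for z,s,t in((.042,(608-400,205),(614.5-400,460-300)),(.054,(607-400,161),(617-400,451-300))):
    print(z,atz(c["scene"],px("scene",*s),z),atz(c["top"],px("top",*t),z))
```

```text
0.042 [ 0.51707976 -0.12113281  0.042     ] [ 0.51613249 -0.12338486  0.042     ]
0.054 [ 0.51348272 -0.12212593  0.054     ] [ 0.51611215 -0.12244834  0.054     ]
```

jog_arm --pt "-0.5 -4 0" --pt "-1 -8 0" --pt "-1.5 -12 0" --pt "-2 -16 0" --pt "-2.5 -20 0" --pt "-3 -24 0" --pt "-3.5 -28 0" --pt "-4 -32 0" --pt "-4.5 -35.9 0" --pt "-4.5 -35.9 -3.5" --pt "-4.5 -35.9 -7.5" --pt "-4.5 -35.9 -7.5" --turn '[0,0,0,0,0,0,0,0,0,0,0,0]' --grip '[1,1,1,1,1,1,1,1,1,1,1,1]'

```text
time_s: 7.7
position: [0.5142, -0.1212, 0.1858]
tcp_rot: [[-0.172, 0.985, -0.007], [0.985, 0.172, 0.003], [0.004, -0.006, -1.0]]
force: [-0.7, -0.2, -0.3]
opening: 0.268
grasp_force: 29.8
```

```bash
cat > o4.py <<'E'
from ov import *
import sys
T=read_state(); p=np.array(T["position"]); print(T["time_s"],p,T["force"])
P=p+[0,0,.0205]; ims=[]; C=np.array([.5157,-.1223,.054])
for n in("scene","top"):
    c=capture(n); i,f=big(c,C+[0,0,.02],40,60,10)
    for d,r in((.11,.012),(.12,.009),(.14,.0033)): draw(i,f,circ(P-[0,0,d],r),(0,0,255))
    draw(i,f,[P,P-[0,0,.14]],(255,0,0),False)
    draw(i,f,circ(C,.013),(0,255,0)); draw(i,f,circ(C-[0,0,.012],.0175),(0,255,255)); ims.append(i)
cv2.imwrite(sys.argv[1],np.hstack(ims))
E
python3 o4.py pics/c1.png
```

```text
7.7 [ 0.51415581 -0.12120452  0.18579718] [-0.72853552 -0.21313049 -0.33115886]
```

View pics/c1.png

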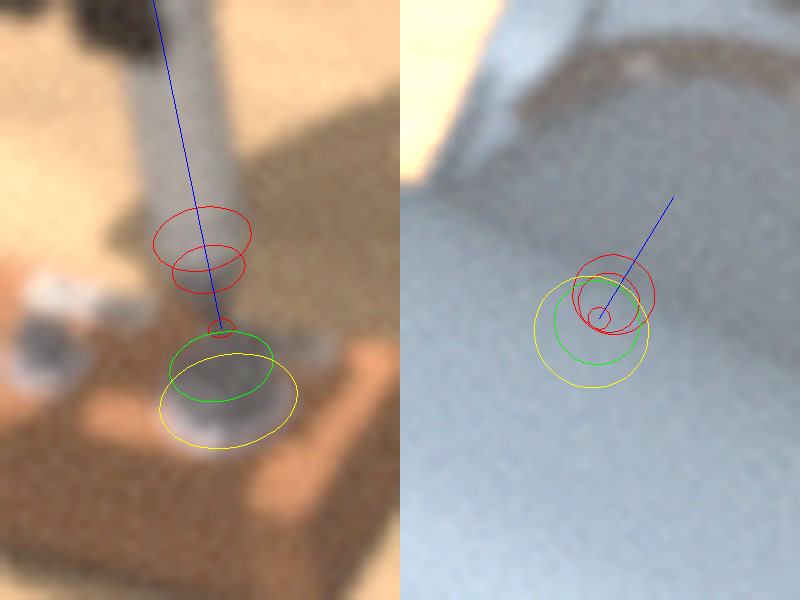

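The marker axis matches the model and is over the cap: nib at about (220,320), cap rim centre (222,366). Now I'll lower it gently into the bore.

jog_arm --pt "0 0 0" --pt "0 0 -0.5" --pt "0 0 -1" --pt "0 0 -1.5" --pt "0 0 -2" --pt "0 0 -2.3" --pt "0 0 -2.6" --pt "0 0 -2.6" --pt "0 0 -2.6" --turn '[0,0,0,0,0,0,0,0,0]' --grip '[1,1,1,1,1,1,1,1,1]'

```text
time_s: 8.93
position: [0.5164, -0.122, 0.1623]
tcp_rot: [[-0.173, 0.985, 0.0], [0.985, 0.173, -0.0], [-0.0, 0.0, -1.0]]
force: [0.0, -0.8, 0.3]
opening: 0.273
grasp_force: 29.8
```

jog_arm --pt "0 0 -0.2" --pt "0 0 -0.4" --pt "0 0 -0.6" --pt "0 0 -0.8" --pt "0 0 -0.8" --turn '[0,0,0,0,0]' --grip '[1,1,1,1,1]'

```text
time_s: 9.55
position: [0.516, -0.1216, 0.154]
tcp_rot: [[-0.173, 0.985, -0.001], [0.985, 0.173, 0.001], [0.001, -0.001, -1.0]]
force: [-0.5, 0.6, -0.8]
opening: 0.268
grasp_force: 29.8
```

Free so far; pressing on through the click.

jog_arm --pt "0 0 -0.1" --pt "0 0 -0.2" --pt "0 0 -0.3" --pt "0 0 -0.4" --pt "0 0 -0.5" --pt "0 0 -0.5" --turn '[0,0,0,0,0,0]' --grip '[1,1,1,1,1,1]'

```text
time_s: 10.3
position: [0.5168, -0.1221, 0.1504]
tcp_rot: [[-0.173, 0.985, 0.002], [0.985, 0.173, -0.001], [-0.001, 0.001, -1.0]]
force: [-1.5, 1.6, 7.9]
opening: 0.269
grasp_force: 29.9
```

jog_arm --pt "0 0 -0.1" --pt "0 0 -0.2" --pt "0 0 -0.3" --pt "0 0 -0.4" --pt "0 0 -0.4" --turn '[0,0,0,0,0]' --grip '[1,1,1,1,1]'

```text
time_s: 10.92
position: [0.5163, -0.122, 0.1448]
tcp_rot: [[-0.173, 0.985, -0.0], [0.985, 0.173, 0.0], [0.0, -0.0, -1.0]]
force: [-0.6, 1.2, -0.7]
opening: 0.272
grasp_force: 29.9
```

jog_arm --pt "0 0 -0.1" --pt "0 0 -0.2" --pt "0 0 -0.3" --pt "0 0 -0.4" --pt "0 0 -0.4" --turn '[0,0,0,0,0]' --grip '[1,1,1,1,1]'

```text
time_s: 11.55
position: [0.5169, -0.1225, 0.143]
tcp_rot: [[-0.173, 0.985, 0.002], [0.985, 0.173, -0.001], [-0.002, 0.001, -1.0]]
force: [-1.6, -0.1, 12.3]
opening: 0.266
grasp_force: 30.0
```

jog_arm --pt "0 0 -0.1" --pt "0 0 -0.1" --pt "0 0 -0.1" --turn '[0,0,0]' --grip '[1,1,1]'

```text
time_s: 11.92
position: [0.5171, -0.1226, 0.1429]
tcp_rot: [[-0.173, 0.985, 0.002], [0.985, 0.173, -0.002], [-0.002, 0.002, -1.0]]
force: [-3.5, 0.8, 16.8]
opening: 0.267
grasp_force: 30.0
```

```bash
python3 o4.py pics/d1.png
```

```text
11.925 [ 0.51713091 -0.1226308   0.14285795] [-3.5112203   0.75547372 16.77075925]
```

View pics/d1.png

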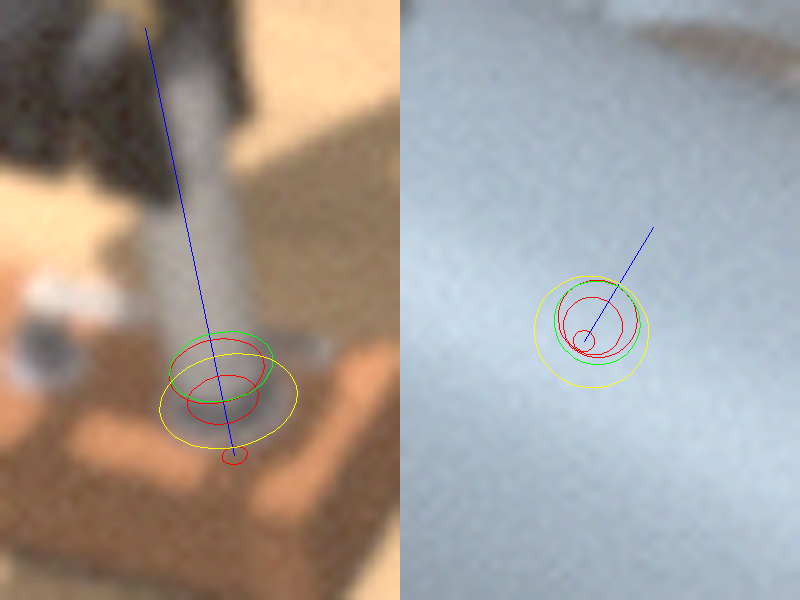

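The barrel now meets the cap's rim at about (220,370). It is still gripped and pressed with about 17 N at the predicted stop height, and the push peaked, dropped and rose again as a click should. I'll hand it in.

```bash
python3 -c "
from rig import *
print(hand_in())"
```

```text
the job is handed in; nothing more can be done
None
```

The marker is pushed through the click into its wide cap, with the barrel on the rim. I handed the job in at about 12 s, still gripped and pressed down with about 17 N; no verdict came back.

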